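# Clear the catch tray and sweep the finished flanges into the tote

### The arm

A 6-joint arm with a two-finger parallel gripper is mounted at the origin on the work surface. World frame = base frame: x ahead of the robot, y to its left, z up, the work surface at z = 0. Lengths are in m, angles in rad, forces in N, time in s.
With the tool pointing down it reaches from about 0.35 to 0.85 m from the base axis. Payload 8.1 kg.
Tool frame: the origin (TCP) lies at the very end of the fingers, on their centre line; the grasp point (between the pads) lies 19 mm behind it; z points along the fingers, y is the line along which they close (so a half turn about z gives the same grasp; the last joint's range is limited). The gripper opens to 93 mm and grips with 3 to 60 N. Pads are 15 mm wide; open, the fingers measure 128 mm over their backs; the gripper's body (75 mm by 188 mm) begins 65 mm behind the grasp point.
Start: joints at [-1.434, 0.13, 1.488, -0, 1.523, -0.085], TCP at [0.132, -0.585, 0.219] pointing down, gripper open.
Joint ranges: [-2.96, 2.96], [-0.89, 2.26], [0.02, 2.5], [-1.34, 4.48], [0, 2.73], [-2.66, 2.66]. Speed limits (rad/s): [2.39, 2.39, 2.79, 3.14, 3.14, 3.14].

### API

Orientations are given as a rotation vector (axis times angle).
In Python, from plant import robot, imaging gives the robot as it stands.
- The arm moves only by the tool jog_arm, never from a script. Its argument "rows" is a list of rows, each a list of 2 entries, a list of its own where there are three numbers: the shift along the tool's x, y, z each as a share of 0.2 m, from -1 to 1, then the turn, a rotation vector about the tool's x, y, z each as a share of pi/2 rad, from -1 to 1. A call has 1 to 5 rows; each row is the pose to reach, as a shift and turn from the pose commanded when the call began, along the tool's axes at that moment; what a row does not reach only later rows make up. A row lasts 1/10 s, in which the tool goes at most 50 mm and 8.59 degrees, less where a joint would pass 70% of its speed; a pose out of reach is approached as far as the arm can. A call with a number of a shift or a turn outside -1 to 1 is refused whole. A call with a gripper value outside its range is refused whole. "hand" is the closure, from -1 (fully open) to 1 (shut), set as the call begins (left out, the last holds). The fingers move at their own pace and stop on an object; "squeeze" is the grip in N (left out, the last holds). Time passes only in rows, so rows that repeat a pose let the fingers close. It gives the time, the measured TCP pose, the force, the opening and the grip force at its end, in the units of the state.
- robot.read_state(): the state, without advancing time (a new reading comes with each control period).
- imaging.read_camera(name): name is "scene" or "top"; returns a dict with "frame" (384x512x3 uint8, red, green, blue), "vertical_fov" (degrees; the focal length in pixels is half the picture's height over the tangent of half this angle, whatever the lens; pixels are square), "cx", "cy" (the principal point, pixels), "k1" (the pictures are not rectified: a ray, as slopes to the right and down, at radius r is drawn at 1 + k1 r^2 times it, then the intrinsics apply), "R" (3x3) and "t" (3): a world point X has camera coordinates R X + t. Camera axes: x right, y down, z forward; pixel columns grow to the right and rows downward; lengths in m; the calibration is good to about 2 mm. A picture is of the moment at which its call begins. There is no depth.
- robot.close_job(): hands the job in; it is judged then, once.
The state is a dict: "t": time; "q": joint angles; "dq": joint speeds; "joint_torque": joint torques, N m; "tool_pos": TCP position; "orientation": TCP orientation; "force": force on the tool from outside, world axes, zero at the start; "wrist_torque": the same for the moment, N m; "opening": finger opening in m; "gripper_force": force on a finger pad.
Only numpy, scipy, OpenCV 4.12 (cv2) and the standard library are available. Lean on these libraries where they do the work, as an engineer would, in place of code of your own. Each camera call takes 0.05 s, during which the arm holds its last target. There are 200 camera calls.

### The job

An oil can and a spanner were left in the way on the catch tray. Clear them first: keeping the oil can upright, stand it on the black rubber mat and lay the spanner flat on the mat, both wholly on it. Then, without lifting them, push the two finished flanges along the tray and out over its open mouth so that both drop into the tote, and leave the bottle, the carton and the brass tee where they are.

Things in the scene. Friction and masses are not known exactly. Their poses are not given: they have to be found in the camera images.
- tray: fixed steel catch tray on a pedestal. Origin: on the bench under its centre; z up. A channel along its own y: inside x -62 to +62 mm, y from -185 (back wall) to +185 mm (open mouth, no lip). Floor top 100 mm above the bench; side and back walls 5 mm thick, rims 145 mm above the bench. Behind the back wall a roller stub, at most 105 mm high, runs to y = -279 mm.
- tray_mouth (a point): middle of the tray floor's edge at the open mouth, 100 mm above the bench.
- tote: fixed open clear-plastic tote docked under the tray's mouth, aligned with the tray: outside 165 x 165 mm, 86 mm high, walls and floor 5 mm. Origin: centre of its underside, on the bench; z up. The tray's mouth overhangs its near wall by 10 mm, 14 mm above its rim.
- mat: flat black rubber mat fixed on the bench at the robot's left: 260 mm along its own x, 180 mm along its own y, 3 mm thick. Origin: centre of its underside.
- flange_a: one of two alike blanking flanges: plain aluminium disc 88 mm in diameter, 20 mm thick, flat top, 0.25 to 0.5 kg, flat on the tray floor. Origin: centre of its underside. At the tray's y = +125 or -85 mm, the can at the other one (up to 7 mm off along, 12 mm across). At least 45 mm of floor is free between the back wall and the rearmost of them.
- flange_b: the other flange, the same shape; at the middle spot, the tray's y = +20 mm (up to 7 mm off along, 12 mm across).
- can: small grey steel oil can with a paper label, closed: upright cylinder 60 mm in diameter, 115 mm high, with a black cap 18 mm wide and 8 mm high on top; 0.28 to 0.56 kg. Origin: centre of its underside; z is its axis. Stands on the tray floor, at the mouth or at the back end.
- spanner: steel spanner 200 mm long, 12 mm thick, lying flat across the tray's two side rims, over its middle part. Origin: underside, middle of its length; x runs along it to the ring end, z up. Shank 20 mm wide from x = -65 to +64 mm; ring head 36 mm wide, jaw head 42 mm wide. 0.14 to 0.24 kg; balances near the origin.
- spanner_ring (a point): end of the spanner's ring head, half way up its thickness (6 mm above the underside), 100 mm from its middle.
- spanner_jaw (a point): end of the spanner's jaw head, half way up its thickness, 100 mm from its middle.
- bottle: bystander: white plastic bottle, 56 mm in diameter, 150 mm high, standing on the bench beyond the tray. Origin: centre of its underside.
- carton: bystander: cardboard carton 80 x 110 x 70 mm high on the bench beyond the tray. Origin: centre of its underside.
- tee: bystander: brass pipe tee, about 90 x 73 mm and 48 mm high, on the bench between the robot and the tray. Origin: underside of its run's middle.
Mind the look-alikes: they are no part of the job. Leave any brown or turquoise look-alike of the tote alone.

How it is judged:
On the way:
1. the can stands and the spanner lies on the mat, both let go, while both flanges are still in the tray (x of can in the frame of mat between -0.105 and 0.105 m and y of can in the frame of mat between -0.065 and 0.065 m and height (world z) of can below 0.012 m and angle between can's own z axis and vertical below 0.1 rad and linear speed of each of can, spanner below 0.03 m/s and contact force between each of can, spanner and the fingers below 0.1 N and x of spanner_ring in the frame of mat between -0.14 and 0.14 m and y of spanner_ring in the frame of mat between -0.1 and 0.1 m and height (world z) of each of spanner_ring, spanner_jaw below 0.018 m and x of spanner_jaw in the frame of mat between -0.14 and 0.14 m and y of spanner_jaw in the frame of mat between -0.1 and 0.1 m and x of flange_a in the frame of tray between -0.064 and 0.064 m and y of flange_a in the frame of tray between -0.185 and 0.185 m and height (world z) of each of flange_a, flange_b above 0.09 m and x of flange_b in the frame of tray between -0.064 and 0.064 m and y of flange_b in the frame of tray between -0.185 and 0.185 m), for 0.2 s.
At the end, for the whole second after the job is handed in: Both flanges rest in the tote (underside centres below 80 mm). The can stands upright (0.1 rad) with its centre 25 mm or more inside the mat's edges; the spanner lies flat on the mat, no end more than 10 mm past its outline; both at rest and let go (x of can in the frame of mat between -0.105 and 0.105 m and y of can in the frame of mat between -0.065 and 0.065 m and height (world z) of can below 0.012 m and angle between can's own z axis and vertical below 0.1 rad and linear speed of each of can, spanner, flange_a, flange_b below 0.03 m/s and contact force between each of can, spanner and the fingers below 0.1 N and x of spanner_ring in the frame of mat between -0.14 and 0.14 m and y of spanner_ring in the frame of mat between -0.1 and 0.1 m and height (world z) of each of spanner_ring, spanner_jaw below 0.018 m and x of spanner_jaw in the frame of mat between -0.14 and 0.14 m and y of spanner_jaw in the frame of mat between -0.1 and 0.1 m and x of flange_a in the frame of tote between -0.08 and 0.08 m and y of flange_a in the frame of tote between -0.08 and 0.08 m and height (world z) of each of flange_a, flange_b below 0.08 m and x of flange_b in the frame of tote between -0.08 and 0.08 m and y of flange_b in the frame of tote between -0.08 and 0.08 m); the robot touches nothing.
It fails at once if a flange is lifted more than 45 mm above the tray floor (height (world z) of any of flange_a, flange_b above 0.145 m).
It fails at once if the can is tipped by more than 0.6 rad (angle between can's own z axis and vertical above 0.6 rad).
It fails at once if a bystander (bottle, carton or tee) is moved by more than 20 mm (distance of any of bottle, carton, tee from where it was at the start of the episode above 0.02 m).
It also fails if it takes over 72 s, if anything falls off the work surface, if the arm or the gripper's body presses on something with over 40 N, if the wrist force passes 120 N, or if a joint passes its speed limit or range.

## Working session

There is one attempt and no reset: what is moved stays moved. The work goes in short steps, Python scripts to look and compute and a tool call to move; the robot and the scene stay as the last step left them, time stands still between calls to the robot, and variables do not carry over. Pictures are saved under pics/ and viewed, at most 12 in all, crops included, and the job is handed in when it is done.

Besides the shell and the picture viewer there is one more tool, called after "Request:" as name([rows], argument=value, ...), one row to a line, values as JSON. jog_arm: Moves the arm, as the interface text tells. Its arguments: {"type":"object","properties":{"rows":{"type":"array"},"hand":{"type":"number"},"squeeze":{"type":"number"}},"required":["rows"]}

```bash
mkdir -p pics; ls
cat > h.py <<'E'
import numpy as np, cv2
from plant import robot, imaging
def cam(n):
    d=imaging.read_camera(n); f=d["frame"].shape[0]/2/np.tan(np.radians(d["vertical_fov"])/2)
    d["f"]=f; return d
def ray(d,u,v):
    x=(u-d["cx"])/d["f"]; y=(v-d["cy"])/d["f"]; rd=np.hypot(x,y); r=rd
    for _ in range(30): r=rd/(1+d["k1"]*r*r)
    s=r/rd if rd>0 else 1
    R=np.array(d["R"]);t=np.array(d["t"])
    return -R.T@t, R.T@np.array([x*s,y*s,1])
def onz(d,u,v,z):
    c,r=ray(d,u,v); return c+r*(z-c[2])/r[2]
def proj(d,X):
    p=np.array(d["R"])@np.array(X)+np.array(d["t"]); x,y=p[:2]/p[2]; k=1+d["k1"]*(x*x+y*y)
    return np.array([d["cx"]+d["f"]*x*k,d["cy"]+d["f"]*y*k])
def save(d,name): cv2.imwrite("pics/"+name,cv2.cvtColor(d["frame"],cv2.COLOR_RGB2BGR))
E
python3 - <<'E'
from h import *
import pickle
for n in("top","scene"):
    d=cam(n);save(d,n+"0.png");pickle.dump(d,open(n+"0.pkl","wb"))
    print(n,d["f"],d["k1"],onz(d,256,192,0),ray(d,256,192)[0])
print(robot.read_state())
E
```

```text
pics
top 355.98763223080914 -0.08321837969105468 [0.50304733 0.02972211 0.        ] [0.315111   0.03334459 1.04014127]
scene 441.1665581037418 -0.054765698970296116 [ 4.42418866e-01  1.74851948e-02 -2.22044605e-16] [1.00224293 0.62278629 1.33140462]
{'t': 0.1, 'q': array([-1.43440270e+00,  1.31091595e-01,  1.48917189e+00,  8.73579551e-06,
        1.52296501e+00, -8.54149453e-02]), 'dq': array([ 0.00112564, -0.00159061, -0.00187662,  0.00095625, -0.00014299,
       -0.000919  ]), 'joint_torque': array([ 4.72055744e-04, -5.61344433e+01, -4.93098235e+01,  7.70277763e-02,
        2.90545332e-02, -8.23369464e-05]), 'tool_pos': array([ 0.13194428, -0.58479762,  0.21768794]), 'orientation': array([-3.12066662e+00, -3.47520608e-01,  5.17613292e-05]), 'force': array([-0.12844277,  0.25097951,  0.40788041]), 'wrist_torque': array([-0.05859215, -0.04117467,  0.01170126]), 'gripper_force': 0.0, 'opening': 0.09285206178925193}
```

View pics/top0.png

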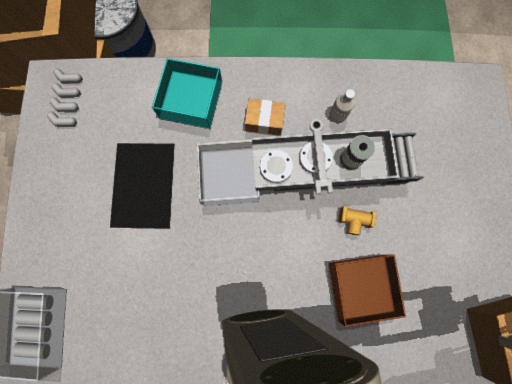

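View pics/scene0.png

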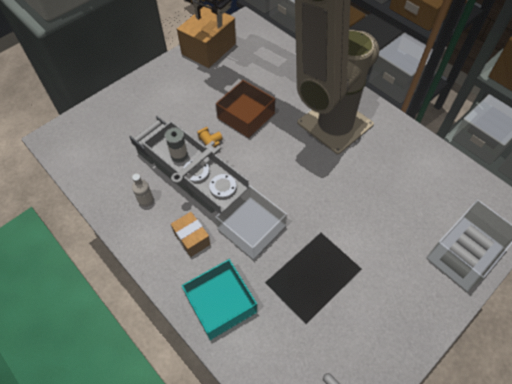

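The top view has the far side (+x) up and +y to the left. The mouth and tote are at the left (around 228,172), flanges at about (276,166) and (316,157), and the can at the back (358,152). The spanner has its ring at (316,126) and jaw at (323,188). The mat is at (142,185).

Run:
```python
import pickle,cv2,numpy as np
d=pickle.load(open("top0.pkl","rb"));im=cv2.cvtColor(d["frame"],cv2.COLOR_RGB2BGR)
c=im[80:240,190:430];cv2.imwrite("pics/crop0.png",cv2.resize(c,None,fx=3.3333,fy=3.3333,interpolation=cv2.INTER_CUBIC))
from h import onz
g=cv2.cvtColor(im,cv2.COLOR_BGR2GRAY)
m=(g<40).astype(np.uint8);m[:,:100]=0;m[:,190:]=0;m[:130]=0;m[250:]=0
cn=max(cv2.findContours(m,0,2)[0],key=cv2.contourArea);r=cv2.minAreaRect(cn);b=cv2.boxPoints(r)
P=np.array([onz(d,u,v,.003)[:2] for u,v in b]);print("mat",r,P,P.mean(0),np.linalg.norm(np.diff(P,axis=0),axis=1))
```

```text
mat ((141.83384704589844, 184.9907684326172), (58.13258743286133, 85.31290435791016), 3.1798300743103027) [[0.39724783 0.45840328]
 [0.65986377 0.46594731]
 [0.64956919 0.28371455]
 [0.39017635 0.28443354]] [0.52421428 0.37312467] [0.26272428 0.18252331 0.25939383]
```

View pics/crop0.png

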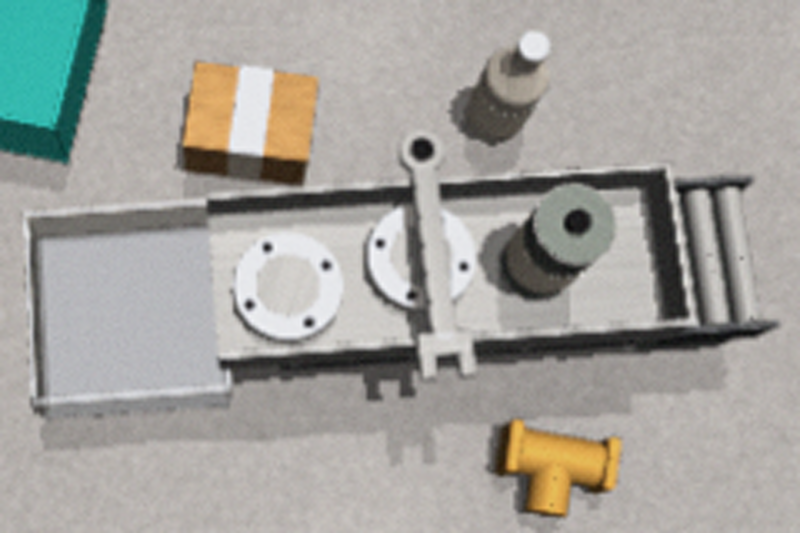

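Crop: the rim corners are at (207,198), (668,168), (692,325) and (218,360). The can's top is at (573,225), flanges at (288,287) and (421,256). The spanner's ring centre is (422,150), with jaw tips at about (430,376) and (468,373).

Run:
```python
import pickle,numpy as np,cv2
from h import *
d=pickle.load(open("top0.pkl","rb"))
def P(x,y,z): return onz(d,190+(x+.5)/3.33333-.5,80+(y+.5)/3.33333-.5,z)[:2]
for n,x,y,z in [("mf",207,198,.145),("bf",668,168,.145),("bn",692,325,.145),("mn",218,360,.145),("can",573,225,.215),("cap",577,221,.223),("fa",288,287,.12),("fb",421,256,.12),("ring",422,150,.157),("ringend",421,131,.157),("jawL",430,378,.157),("jawR",468,374,.157),("shank1",426,200,.157),("shank2",441,320,.157),("floormouth_f",207,215,.1),("floormouth_n",218,358,.1),("bottle",534,47,.15),("carton",255,105,.07),("tee",560,460,.045),("fa_l",233,287,.12),("fa_r",343,287,.12)]:
    print(n,P(x,y,z).round(4))
c=[P(*q,.145) for q in [(207,198),(668,168),(692,325),(218,360)]]
print("w",np.linalg.norm(c[0]-c[3]),np.linalg.norm(c[1]-c[2]),"l",np.linalg.norm(c[0]-c[1]),np.linalg.norm(c[3]-c[2]))
ax=(c[0]+c[3]-c[1]-c[2]);print("yaw of tray y",np.degrees(np.arctan2(ax[1],ax[0])),"mouth mid",(c[0]+c[3])/2,"backmid",(c[1]+c[2])/2)
# scene check
s=pickle.load(open("scene0.pkl","rb"))
g=s["frame"]
for n,X in [("can",P(573,225,.215).tolist()+[.215]),("fa",P(288,287,.12).tolist()+[.12]),("ring",P(422,150,.157).tolist()+[.157]),("jawL",P(430,378,.157).tolist()+[.157]),("cap",P(577,221,.223).tolist()+[.223])]: print(n,proj(s,X))
big=cv2.resize(g[110:270,120:300],None,fx=3.3333,fy=3.3333,interpolation=cv2.INTER_CUBIC)
cv2.imwrite("pics/crop1.png",cv2.cvtColor(big,cv2.COLOR_RGB2BGR))
```

```text
mf [0.6185 0.0424]
bf [ 0.6484 -0.3285]
bn [ 0.5189 -0.3385]
mn [0.4881 0.0327]
can [ 0.577  -0.2259]
cap [ 0.5776 -0.2265]
fa [ 0.5529 -0.0228]
fb [ 0.5796 -0.1303]
ring [ 0.6558 -0.127 ]
ringend [ 0.6718 -0.1267]
jawL [ 0.4732 -0.128 ]
jawR [ 0.4764 -0.1571]
shank1 [ 0.6144 -0.1289]
shank2 [ 0.5183 -0.1377]
floormouth_f [0.619  0.0427]
floormouth_n [0.4985 0.0327]
bottle [ 0.7491 -0.2231]
carton [0.7294 0.002 ]
tee [ 0.4234 -0.2576]
fa_l [0.5525 0.0212]
fa_r [ 0.5532 -0.0669]
w 0.13069195863662808 0.12985681655951195 l 0.37209817763048225 0.37254780063848425
yaw of tray y 94.6706513190702 mouth mid [0.55331834 0.03754676] backmid [ 0.58363583 -0.3335396 ]
can [174.58066227 134.84094848]
fa [222.76803385 184.63869679]
ring [176.61344243 176.92965628]
jawL [219.60571833 145.77800867]
cap [173.9507569  133.25534006]
```

View pics/crop1.png

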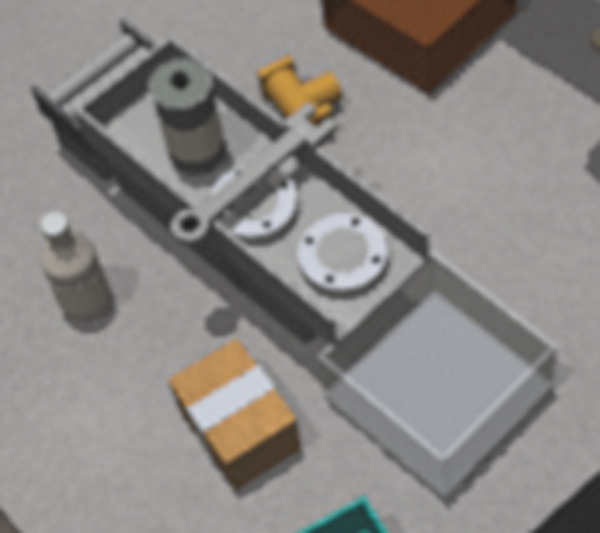

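The scene crop has the can's cap at (180,80), i.e. full-frame (174,134), and the ring at (190,224), i.e. (177,177). Both agree with the positions projected from the top view, so the measurements hold. The can goes first because the gripper body would hit it while grasping the spanner.

```bash
cat > plan.py <<'E'
import sys,json
from h import *
from scipy.spatial.transform import Rotation as R
def plan(*wps):  # (x,y,z,yaw_deg) -> normalised shift/turn per call, from the measured pose
    s=robot.read_state();p=np.array(s["tool_pos"]);o=R.from_rotvec(s["orientation"])
    for x,y,z,w in wps:
        w=np.radians(w);T=R.from_matrix(np.array([[np.cos(w),np.sin(w),0],[np.sin(w),-np.cos(w),0],[0,0,-1]]))
        d=o.inv().apply(np.array([x,y,z])-p)/.2; r=(o.inv()*T).as_rotvec()/(np.pi/2)
        n=max(np.linalg.norm(d)*.2/.05,np.linalg.norm(r)*90/8.59)
        print(d.round(3).tolist(),r.round(3).tolist(),"rows>=%.1f"%n); p=np.array([x,y,z]);o=T
E
python3 - <<'E'
from plan import *
plan((.25,-.50,.27,10),(.36,-.40,.27,8),(.47,-.31,.27,6),(.577,-.226,.27,5),(.577,-.226,.166,5))
E
```

```text
[0.669, -0.284, -0.261] [-0.001, -0.0, 0.03] rows>=3.1
[0.628, -0.397, 0.0] [0.0, 0.0, 0.022] rows>=3.0
[0.607, -0.369, 0.0] [0.0, 0.0, 0.022] rows>=2.8
[0.576, -0.362, 0.0] [0.0, 0.0, 0.011] rows>=2.7
[0.0, 0.0, 0.52] [0.0, 0.0, 0.0] rows>=2.1
```

Request:
jog_arm([
  [[0.669, -0.284, -0.261], [0, 0, 0.03]],
  [[0.669, -0.284, -0.261], [0, 0, 0.03]],
  [[0.669, -0.284, -0.261], [0, 0, 0.03]],
  [[0.669, -0.284, -0.261], [0, 0, 0.03]],
  [[0.669, -0.284, -0.261], [0, 0, 0.03]],
], hand=-1)

```text
t: 0.6
tool_pos: [0.2511, -0.5001, 0.2713]
orientation: [3.128, 0.278, 0.0]
force: [-0.7, 0.8, -0.1]
opening: 0.0929
gripper_force: 0.0
```

Request:
jog_arm([
  [[0.628, -0.397, 0], [0, 0, 0.022]],
  [[0.628, -0.397, 0], [0, 0, 0.022]],
  [[0.628, -0.397, 0], [0, 0, 0.022]],
  [[0.628, -0.397, 0], [0, 0, 0.022]],
  [[0.628, -0.397, 0], [0, 0, 0.022]],
])

```text
t: 1.1
tool_pos: [0.3594, -0.4005, 0.2697]
orientation: [-3.133, -0.222, 0.002]
force: [0.4, -0.5, -0.4]
opening: 0.093
gripper_force: 0.0
```

Request:
jog_arm([
  [[0.607, -0.369, 0], [0, 0, 0.022]],
  [[0.607, -0.369, 0], [0, 0, 0.022]],
  [[0.607, -0.369, 0], [0, 0, 0.022]],
  [[0.607, -0.369, 0], [0, 0, 0.022]],
  [[0.607, -0.369, 0], [0, 0, 0.022]],
])

```text
t: 1.6
tool_pos: [0.469, -0.3117, 0.2699]
orientation: [-3.137, -0.165, 0.003]
force: [-0.8, -0.5, 0.5]
opening: 0.0934
gripper_force: 0.0
```

Request:
jog_arm([
  [[0.576, -0.362, 0], [0, 0, 0.011]],
  [[0.576, -0.362, 0], [0, 0, 0.011]],
  [[0.576, -0.362, 0], [0, 0, 0.011]],
  [[0.576, -0.362, 0], [0, 0, 0.011]],
  [[0.576, -0.362, 0], [0, 0, 0.011]],
])

```text
t: 2.1
tool_pos: [0.5758, -0.2282, 0.2701]
orientation: [3.138, 0.137, -0.002]
force: [0.1, -0.0, -0.1]
opening: 0.0929
gripper_force: 0.0
```

Run:
```python
from plan import *
s=robot.read_state();print(s["t"],s["tool_pos"],s["q"],s["opening"])
plan((.577,-.226,.166,5))
```

```text
2.1 [ 0.57581414 -0.2282218   0.27010941] [-4.59488223e-01  1.68820708e-01  1.35291532e+00 -1.01606597e-03
  1.62109324e+00  1.02428616e+00] 0.09290595305917192
[0.008, -0.011, 0.521] [0.0, 0.001, -0.0] rows>=2.1
```

Request:
jog_arm([
  [[0.008, -0.011, 0.25], [0, 0, 0]],
  [[0.008, -0.011, 0.4], [0, 0, 0]],
  [[0.008, -0.011, 0.521], [0, 0, 0]],
  [[0.008, -0.011, 0.521], [0, 0, 0]],
])

```text
t: 2.5
tool_pos: [0.5739, -0.2253, 0.1619]
orientation: [-3.136, -0.134, 0.012]
force: [-0.1, -0.2, -0.1]
opening: 0.093
gripper_force: 0.0
```

Request:
jog_arm([
  [[0, 0, 0], [0, 0, 0]],
  [[0, 0, 0], [0, 0, 0]],
  [[0, 0, 0], [0, 0, 0]],
  [[0, 0, 0], [0, 0, 0]],
  [[0, 0, 0], [0, 0, 0]],
], hand=1, squeeze=25)

```text
t: 3.0
tool_pos: [0.5789, -0.2249, 0.1682]
orientation: [3.136, 0.138, 0.003]
force: [-0.1, -2.9, 5.1]
opening: 0.0595
gripper_force: 24.9
```

Request:
jog_arm([
  [[0, 0, 0], [0, 0, 0]],
  [[0, 0, 0], [0, 0, 0]],
  [[0, 0, 0], [0, 0, 0]],
])

```text
t: 3.3
tool_pos: [0.579, -0.2248, 0.1682]
orientation: [3.136, 0.138, 0.003]
force: [0.2, -3.7, 6.0]
opening: 0.0599
gripper_force: 25.0
```

Run:
```python
from plan import *
plan((.579,-.225,.275,5),(.585,-.06,.275,4),(.595,.10,.26,3),(.605,.26,.24,2),(.614,.421,.20,1),(.614,.421,.075,1))
```

```text
[0.001, 0.002, -0.534] [0.001, -0.001, 0.001] rows>=2.1
[0.102, -0.819, 0.0] [0.0, 0.0, 0.011] rows>=3.3
[0.106, -0.795, 0.075] [0.0, 0.0, 0.011] rows>=3.2
[0.092, -0.796, 0.1] [0.0, 0.0, 0.011] rows>=3.2
[0.073, -0.803, 0.2] [0.0, 0.0, 0.011] rows>=3.3
[0.0, 0.0, 0.625] [0.0, 0.0, 0.0] rows>=2.5
```

Request:
jog_arm([
  [[0, 0, -0.08], [0, 0, 0]],
  [[0, 0, -0.2], [0, 0, 0]],
  [[0, 0, -0.35], [0, 0, 0]],
  [[0, 0, -0.48], [0, 0, 0]],
  [[0, 0, -0.534], [0, 0, 0]],
])

```text
t: 3.8
tool_pos: [0.5789, -0.2238, 0.2767]
orientation: [3.138, 0.139, 0.004]
force: [-0.2, -0.0, -3.7]
opening: 0.0597
gripper_force: 24.9
```

Request:
jog_arm([
  [[0.01, -0.08, 0], [0, 0, 0.002]],
  [[0.03, -0.22, 0], [0, 0, 0.004]],
  [[0.05, -0.4, 0], [0, 0, 0.006]],
  [[0.07, -0.6, 0], [0, 0, 0.008]],
  [[0.102, -0.819, 0], [0, 0, 0.011]],
])

```text
t: 4.3
tool_pos: [0.5826, -0.0568, 0.2711]
orientation: [-3.138, -0.11, 0.006]
force: [0.5, 0.2, -4.6]
opening: 0.0598
gripper_force: 24.9
```

Request:
jog_arm([
  [[0.02, -0.18, 0.015], [0, 0, 0.002]],
  [[0.04, -0.34, 0.03], [0, 0, 0.004]],
  [[0.06, -0.5, 0.045], [0, 0, 0.006]],
  [[0.08, -0.65, 0.06], [0, 0, 0.008]],
  [[0.106, -0.795, 0.075], [0, 0, 0.011]],
])

```text
t: 4.8
tool_pos: [0.5922, 0.1035, 0.256]
orientation: [-3.14, -0.086, 0.006]
force: [0.5, 0.0, -4.0]
opening: 0.0599
gripper_force: 24.9
```

Request:
jog_arm([
  [[0.02, -0.16, 0.02], [0, 0, 0.002]],
  [[0.04, -0.32, 0.04], [0, 0, 0.004]],
  [[0.06, -0.48, 0.06], [0, 0, 0.006]],
  [[0.08, -0.64, 0.08], [0, 0, 0.008]],
  [[0.092, -0.796, 0.1], [0, 0, 0.011]],
])

```text
t: 5.3
tool_pos: [0.6019, 0.2631, 0.2357]
orientation: [3.14, 0.058, -0.006]
force: [-0.3, -0.6, -4.2]
opening: 0.0596
gripper_force: 24.9
```

Request:
jog_arm([
  [[0.02, -0.18, 0.03], [0, 0, 0.002]],
  [[0.04, -0.38, 0.06], [0, 0, 0.004]],
  [[0.06, -0.58, 0.1], [0, 0, 0.006]],
  [[0.07, -0.74, 0.15], [0, 0, 0.008]],
  [[0.073, -0.803, 0.2], [0, 0, 0.011]],
])

```text
t: 5.8
tool_pos: [0.6096, 0.4258, 0.195]
orientation: [3.141, 0.035, -0.007]
force: [-0.3, -0.6, -4.7]
opening: 0.0597
gripper_force: 25.0
```

Request:
jog_arm([
  [[0, 0, 0], [0, 0, 0]],
  [[0, 0, 0], [0, 0, 0]],
])

```text
t: 6.0
tool_pos: [0.6115, 0.4212, 0.1966]
orientation: [3.139, 0.031, -0.004]
force: [0.4, 0.3, -4.8]
opening: 0.0597
gripper_force: 25.0
```

Run:
```python
from plan import *
s=robot.read_state();print(s["t"],s["tool_pos"],s["q"],s["opening"],s["force"])
plan((.614,.421,.078,1))
d=cam("scene")
s=d["frame"][150:340,220:400];save({"frame":cv2.resize(s,None,fx=2.5,fy=2.5,interpolation=cv2.INTER_CUBIC)},"c2.png")
```

```text
6.0 [0.61149795 0.42123711 0.19658332] [ 5.34466785e-01  5.36491787e-01  1.03377336e+00 -5.15742424e-04
  1.57476913e+00  2.08578178e+00] 0.05973241023233142 [ 0.3582223   0.29905105 -4.76267026]
[0.014, 0.0, 0.593] [0.001, 0.002, 0.001] rows>=2.4
```

View pics/c2.png

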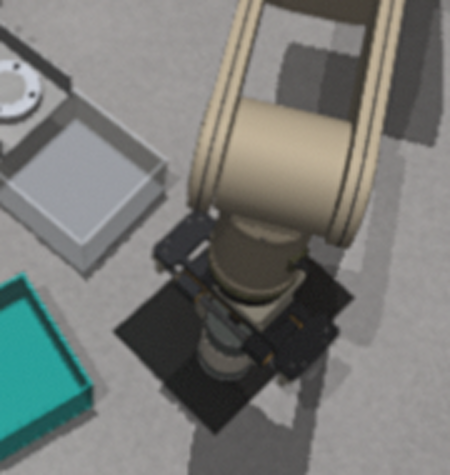

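The can is upright in the gripper above the mat (crop 225,350).

Request:
jog_arm([
  [[0.01, 0, 0.15], [0, 0, 0]],
  [[0.01, 0, 0.3], [0, 0, 0]],
  [[0.01, 0, 0.45], [0, 0, 0]],
  [[0.01, 0, 0.56], [0, 0, 0]],
  [[0.01, 0, 0.595], [0, 0, 0]],
])

```text
t: 6.55
tool_pos: [0.6134, 0.4195, 0.0765]
orientation: [3.139, 0.027, -0.006]
force: [-0.6, -0.6, -5.8]
opening: 0.0599
gripper_force: 25.0
```

Request:
jog_arm([
  [[0, 0, 0], [0, 0, 0]],
  [[0, 0, 0.01], [0, 0, 0]],
  [[0, 0, 0.01], [0, 0, 0]],
])

```text
t: 6.85
tool_pos: [0.6158, 0.4225, 0.0799]
orientation: [-3.14, -0.03, -0.005]
force: [0.0, 0.4, -3.8]
opening: 0.0599
gripper_force: 25.0
```

Request:
jog_arm([
  [[0, 0, 0.02], [0, 0, 0]],
  [[0, 0, 0.03], [0, 0, 0]],
  [[0, 0, 0.038], [0, 0, 0]],
  [[0, 0, 0.038], [0, 0, 0]],
])

```text
t: 7.25
tool_pos: [0.6148, 0.4222, 0.0711]
orientation: [-3.141, -0.03, -0.001]
force: [-2.5, -2.5, 4.4]
opening: 0.0599
gripper_force: 25.0
```

Request:
jog_arm([
  [[0, 0, 0], [0, 0, 0]],
  [[0, 0, 0], [0, 0, 0]],
  [[0, 0, 0], [0, 0, 0]],
  [[0, 0, 0], [0, 0, 0]],
  [[0, 0, 0], [0, 0, 0]],
], hand=-1)

```text
t: 7.75
tool_pos: [0.6145, 0.4222, 0.0698]
orientation: [-3.141, -0.03, -0.0]
force: [-0.0, -0.1, -0.6]
opening: 0.0914
gripper_force: 0.0
```

Request:
jog_arm([
  [[0, 0, -0.1], [0, 0, 0]],
  [[0, 0, -0.3], [0, 0, 0]],
  [[0, 0, -0.5], [0, 0, 0]],
  [[0, 0, -0.7], [0, 0, 0]],
  [[0, 0, -0.8], [0, 0, 0]],
])

```text
t: 8.25
tool_pos: [0.6158, 0.423, 0.2355]
orientation: [-3.138, -0.03, -0.009]
force: [0.3, 0.5, 0.5]
opening: 0.0931
gripper_force: 0.0
```

Run:
```python
from plan import *
s=robot.read_state();print(s["t"],s["tool_pos"],s["opening"])
plan((.60,.25,.22,2),(.59,.06,.21,3),(.58,-.134,.20,5),(.5735,-.1345,.132,5))
```

```text
8.25 [0.61582644 0.4229735  0.23547933] 0.09306178235872464
[-0.096, 0.863, 0.074] [-0.002, -0.004, -0.01] rows>=3.5
[-0.083, 0.948, 0.05] [0.0, 0.0, -0.011] rows>=3.8
[-0.101, 0.966, 0.05] [0.0, 0.0, -0.022] rows>=3.9
[-0.033, -0.0, 0.34] [0.0, 0.0, 0.0] rows>=1.4
```

Request:
jog_arm([
  [[-0.03, 0.2, 0.02], [0, 0, -0.002]],
  [[-0.05, 0.42, 0.04], [0, 0, -0.004]],
  [[-0.07, 0.64, 0.06], [0, 0, -0.008]],
  [[-0.096, 0.863, 0.074], [0, 0, -0.01]],
  [[-0.096, 0.863, 0.074], [0, 0, -0.01]],
], hand=-0.2)

```text
t: 8.75
tool_pos: [0.5982, 0.2438, 0.2142]
orientation: [3.139, 0.048, -0.002]
force: [1.0, 0.6, 0.4]
opening: 0.0585
gripper_force: 0.0
```

Request:
jog_arm([
  [[-0.083, 0.948, 0.05], [0, 0, -0.011]],
  [[-0.083, 0.948, 0.05], [0, 0, -0.011]],
  [[-0.083, 0.948, 0.05], [0, 0, -0.011]],
  [[-0.083, 0.948, 0.05], [0, 0, -0.011]],
  [[-0.083, 0.948, 0.05], [0, 0, -0.011]],
])

```text
t: 9.25
tool_pos: [0.5886, 0.0548, 0.205]
orientation: [3.139, 0.075, -0.0]
force: [-0.7, 0.6, -0.5]
opening: 0.0558
gripper_force: 0.0
```

Request:
jog_arm([
  [[-0.02, 0.24, 0.01], [0, 0, -0.005]],
  [[-0.04, 0.48, 0.03], [0, 0, -0.01]],
  [[-0.06, 0.7, 0.04], [0, 0, -0.015]],
  [[-0.08, 0.88, 0.05], [0, 0, -0.02]],
  [[-0.101, 0.966, 0.05], [0, 0, -0.022]],
])

```text
t: 9.75
tool_pos: [0.5787, -0.1369, 0.1949]
orientation: [3.138, 0.134, 0.0]
force: [-0.4, 0.4, -0.6]
opening: 0.0555
gripper_force: 0.0
```

Request:
jog_arm([
  [[0, 0, 0], [0, 0, 0]],
  [[0, 0, 0], [0, 0, 0]],
  [[0, 0, 0], [0, 0, 0]],
])

```text
t: 10.05
tool_pos: [0.579, -0.1333, 0.1952]
orientation: [-3.138, -0.138, -0.001]
force: [-0.2, 0.1, -0.6]
opening: 0.0557
gripper_force: 0.0
```

Run:
```python
from plan import *
s=robot.read_state();print(s["t"],s["tool_pos"],s["opening"])
plan((.5735,-.1345,.133,5))
d=cam("scene");c=d["frame"][100:220,130:280];save({"frame":cv2.resize(c,None,fx=3.5,fy=3.5,interpolation=cv2.INTER_CUBIC)},"c3.png")
```

```text
10.05 [ 0.57900671 -0.1332736   0.19518022] 0.055703598226802604
[-0.028, 0.004, 0.311] [-0.0, -0.0, 0.0] rows>=1.2
```

View pics/c3.png

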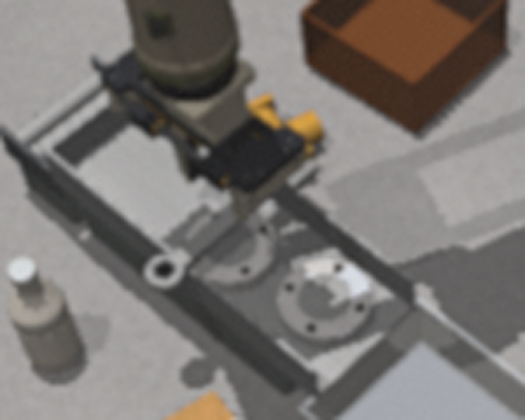

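The open fingers are astride the spanner's shank (crop ~230,225). Its ring is undisturbed at (165,270). Descending to grasp.

Request:
jog_arm([
  [[-0.028, 0.004, 0.1], [0, 0, 0]],
  [[-0.028, 0.004, 0.2], [0, 0, 0]],
  [[-0.028, 0.004, 0.28], [0, 0, 0]],
  [[-0.028, 0.004, 0.305], [0, 0, 0]],
  [[-0.028, 0.004, 0.305], [0, 0, 0]],
])

```text
t: 10.6
tool_pos: [0.5725, -0.1354, 0.1331]
orientation: [-3.138, -0.137, 0.003]
force: [-1.2, -0.4, -0.7]
opening: 0.0557
gripper_force: 0.0
```

Request:
jog_arm([
  [[0, 0, 0], [0, 0, 0]],
  [[0, 0, 0], [0, 0, 0]],
  [[0, 0, 0], [0, 0, 0]],
])

```text
t: 10.9
tool_pos: [0.5737, -0.1363, 0.1351]
orientation: [3.138, 0.136, 0.003]
force: [-0.2, 1.1, -0.1]
opening: 0.0556
gripper_force: 0.0
```

Request:
jog_arm([
  [[0, 0, 0.015], [0, 0, 0]],
  [[0, 0, 0.015], [0, 0, 0]],
  [[0, 0, 0.015], [0, 0, 0]],
  [[0, 0, 0.015], [0, 0, 0]],
  [[0, 0, 0.015], [0, 0, 0]],
], hand=1, squeeze=30)

```text
t: 11.4
tool_pos: [0.573, -0.1361, 0.131]
orientation: [-3.138, -0.136, 0.0]
force: [1.0, 0.6, 0.5]
opening: 0.0203
gripper_force: 0.3
```

Request:
jog_arm([
  [[0, 0, 0], [0, 0, 0]],
  [[0, 0, 0], [0, 0, 0]],
  [[0, 0, 0], [0, 0, 0]],
])

```text
t: 11.7
tool_pos: [0.573, -0.1361, 0.1311]
orientation: [-3.139, -0.136, -0.0]
force: [-0.2, 1.6, -0.4]
opening: 0.0195
gripper_force: 30.0
```

Request:
jog_arm([
  [[0, 0, -0.05], [0, 0, 0]],
  [[0, 0, -0.15], [0, 0, 0]],
  [[0, 0, -0.25], [0, 0, 0]],
  [[0, 0, -0.35], [0, 0, 0]],
  [[0, 0, -0.4], [0, 0, 0]],
])

```text
t: 12.2
tool_pos: [0.5739, -0.1365, 0.2139]
orientation: [3.137, 0.136, 0.005]
force: [-0.0, 0.1, -0.3]
opening: 0.0196
gripper_force: 30.0
```

Run:
```python
from plan import *
s=robot.read_state();print(s["t"],s["tool_pos"],s["opening"])
plan((.57,.03,.22,4),(.545,.17,.22,3),(.52,.322,.18,1),(.508,.322,.04,1))
```

```text
12.2 [ 0.57388346 -0.13652603  0.21387428] 0.01957925694431577
[0.053, -0.831, -0.032] [0.001, -0.002, 0.011] rows>=3.3
[-0.076, -0.707, 0.0] [0.0, 0.0, 0.011] rows>=2.8
[-0.085, -0.766, 0.2] [0.0, 0.0, 0.022] rows>=3.2
[-0.06, -0.001, 0.7] [0.0, 0.0, 0.0] rows>=2.8
```

Request:
jog_arm([
  [[0.01, -0.1, 0], [0, 0, 0.002]],
  [[0.02, -0.28, -0.01], [0, 0, 0.004]],
  [[0.03, -0.46, -0.02], [0, 0, 0.006]],
  [[0.04, -0.65, -0.03], [0, 0, 0.01]],
  [[0.053, -0.831, -0.032], [0, 0, 0.011]],
])

```text
t: 12.7
tool_pos: [0.5689, 0.0317, 0.2176]
orientation: [-3.14, -0.108, -0.0]
force: [-0.3, -0.7, -1.9]
opening: 0.0195
gripper_force: 30.0
```

Request:
jog_arm([
  [[-0.015, -0.14, 0], [0, 0, 0.002]],
  [[-0.03, -0.28, 0], [0, 0, 0.004]],
  [[-0.045, -0.42, 0], [0, 0, 0.006]],
  [[-0.06, -0.56, 0], [0, 0, 0.01]],
  [[-0.076, -0.707, 0], [0, 0, 0.011]],
])

```text
t: 13.2
tool_pos: [0.5437, 0.1713, 0.2173]
orientation: [3.14, 0.081, -0.001]
force: [-0.2, 0.4, -2.3]
opening: 0.0196
gripper_force: 30.0
```

Request:
jog_arm([
  [[-0.02, -0.16, 0], [0, 0, 0.004]],
  [[-0.04, -0.36, 0.03], [0, 0, 0.008]],
  [[-0.06, -0.56, 0.08], [0, 0, 0.014]],
  [[-0.08, -0.7, 0.15], [0, 0, 0.02]],
  [[-0.085, -0.766, 0.2], [0, 0, 0.022]],
])

```text
t: 13.7
tool_pos: [0.5179, 0.3247, 0.1762]
orientation: [3.141, 0.031, -0.002]
force: [-0.7, -0.4, -2.1]
opening: 0.0196
gripper_force: 30.0
```

Request:
jog_arm([
  [[-0.06, 0, 0.1], [0, 0, 0]],
  [[-0.06, 0, 0.25], [0, 0, 0]],
  [[-0.06, 0, 0.4], [0, 0, 0]],
  [[-0.06, 0, 0.55], [0, 0, 0]],
  [[-0.06, 0, 0.6], [0, 0, 0]],
])

```text
t: 14.2
tool_pos: [0.5049, 0.3203, 0.0534]
orientation: [3.138, 0.027, -0.009]
force: [0.1, 0.1, -1.7]
opening: 0.0196
gripper_force: 30.0
```

Request:
jog_arm([
  [[0, 0, 0], [0, 0, 0]],
  [[0, 0, 0], [0, 0, 0]],
  [[0, 0, 0], [0, 0, 0]],
])

```text
t: 14.5
tool_pos: [0.5088, 0.3229, 0.0598]
orientation: [-3.14, -0.027, -0.005]
force: [-0.2, 0.0, -0.7]
opening: 0.0195
gripper_force: 30.0
```

Run:
```python
from plan import *
plan((.506,.322,.006,1))
d=cam("scene");c=d["frame"][150:340,220:400];save({"frame":cv2.resize(c,None,fx=3,fy=3,interpolation=cv2.INTER_CUBIC)},"c4.png")
```

```text
[-0.015, 0.005, 0.269] [-0.001, -0.002, -0.0] rows>=1.1
```

View pics/c4.png

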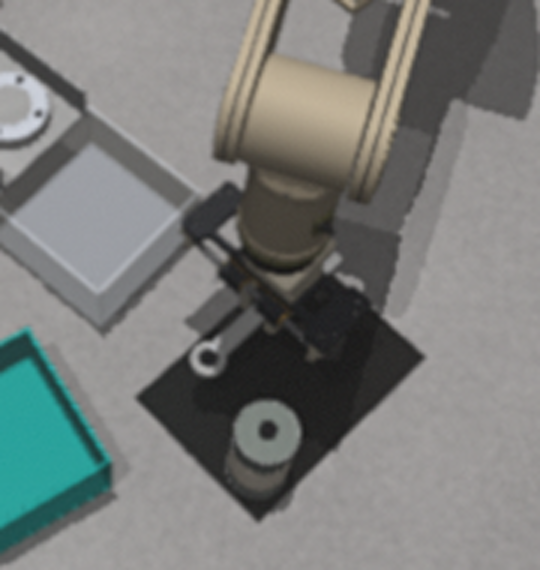

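The spanner hangs level (ring at 208,358), and the can stands at about (262,460) near the mat's far corner. The fingertips reach below the spanner, so it will drop about 15 mm at release. I'll go in slowly to just above the mat.

Request:
jog_arm([
  [[-0.01, 0, 0.06], [0, 0, 0]],
  [[-0.01, 0, 0.12], [0, 0, 0]],
  [[-0.01, 0, 0.17], [0, 0, 0]],
  [[-0.01, 0, 0.21], [0, 0, 0]],
  [[-0.01, 0, 0.21], [0, 0, 0]],
])

```text
t: 15.05
tool_pos: [0.5037, 0.3214, 0.0131]
orientation: [3.14, 0.028, -0.005]
force: [0.5, -0.8, -2.3]
opening: 0.0197
gripper_force: 30.0
```

Request:
jog_arm([
  [[0, 0, 0], [0, 0, 0]],
  [[0, 0, 0], [0, 0, 0]],
  [[0, 0, 0], [0, 0, 0]],
])

```text
t: 15.35
tool_pos: [0.5058, 0.3225, 0.0161]
orientation: [-3.141, -0.028, -0.002]
force: [-0.4, 0.2, -2.0]
opening: 0.0196
gripper_force: 30.0
```

Request:
jog_arm([
  [[0, 0, 0.02], [0, 0, 0]],
  [[0, 0, 0.04], [0, 0, 0]],
  [[0, 0, 0.05], [0, 0, 0]],
  [[0, 0, 0.056], [0, 0, 0]],
  [[0, 0, 0.056], [0, 0, 0]],
])

```text
t: 15.85
tool_pos: [0.505, 0.3221, 0.0039]
orientation: [3.141, 0.028, -0.001]
force: [0.2, 0.7, -1.7]
opening: 0.0195
gripper_force: 30.0
```

Request:
jog_arm([
  [[0, 0, 0], [0, 0, 0]],
  [[0, 0, 0], [0, 0, 0]],
  [[0, 0, 0], [0, 0, 0]],
])

```text
t: 16.15
tool_pos: [0.5054, 0.3223, 0.0044]
orientation: [-3.141, -0.028, -0.0]
force: [-0.0, -0.7, -1.9]
opening: 0.0195
gripper_force: 30.0
```

Request:
jog_arm([
  [[0, 0, 0], [0, 0, 0]],
  [[0, 0, 0], [0, 0, 0]],
  [[0, 0, 0], [0, 0, 0]],
  [[0, 0, 0], [0, 0, 0]],
  [[0, 0, 0], [0, 0, 0]],
], hand=-0.2)

```text
t: 16.65
tool_pos: [0.5053, 0.3223, 0.0043]
orientation: [-3.141, -0.028, -0.0]
force: [0.2, -0.1, -0.1]
opening: 0.0539
gripper_force: 0.0
```

Request:
jog_arm([
  [[0, 0, -0.15], [0, 0, 0]],
  [[0, 0, -0.35], [0, 0, 0]],
  [[0, 0, -0.55], [0, 0, 0]],
  [[0, 0, -0.75], [0, 0, 0]],
  [[0, 0, -0.95], [0, 0, 0]],
])

```text
t: 17.15
tool_pos: [0.505, 0.3221, 0.196]
orientation: [-3.141, -0.028, -0.0]
force: [0.6, -0.0, 0.2]
opening: 0.0558
gripper_force: 0.0
```

Run:
```python
from plan import *
s=robot.read_state();print(s["t"],s["tool_pos"],s["q"])
plan((.50,.17,.23,31),(.52,.0,.24,63),(.56,-.13,.24,94.7))
plan((.46,.15,.23,1))
d=cam("scene");c=d["frame"][150:340,220:400];save({"frame":cv2.resize(c,None,fx=3,fy=3,interpolation=cv2.INTER_CUBIC)},"c5.png")
```

```text
17.15 [0.50500894 0.32213666 0.19595572] [4.82216446e-01 1.38497125e-01 1.52076637e+00 2.20794529e-05
 1.48216504e+00 2.03539928e+00]
[-0.038, 0.76, -0.17] [-0.0, -0.0, -0.333] rows>=3.5
[-0.352, 0.78, -0.05] [0.0, 0.0, -0.356] rows>=3.7
[-0.488, 0.473, 0.0] [0.0, 0.0, -0.352] rows>=3.7
[-0.24, 0.857, -0.17] [-0.0, -0.0, 0.0] rows>=3.6
```

Request:
jog_arm([
  [[-0.01, 0.2, -0.05], [0, 0, -0.07]],
  [[-0.02, 0.4, -0.1], [0, 0, -0.15]],
  [[-0.03, 0.6, -0.15], [0, 0, -0.24]],
  [[-0.038, 0.76, -0.17], [0, 0, -0.333]],
  [[-0.038, 0.76, -0.17], [0, 0, -0.333]],
])

```text
t: 17.7
tool_pos: [0.501, 0.167, 0.2293]
orientation: [3.025, 0.843, 0.003]
force: [0.4, 0.4, 0.7]
opening: 0.0562
gripper_force: 0.0
```

Request:
jog_arm([
  [[-0.352, 0.78, -0.05], [0, 0, -0.356]],
  [[-0.352, 0.78, -0.05], [0, 0, -0.356]],
  [[-0.352, 0.78, -0.05], [0, 0, -0.356]],
  [[-0.352, 0.78, -0.05], [0, 0, -0.356]],
  [[-0.352, 0.78, -0.05], [0, 0, -0.356]],
])

```text
t: 18.2
tool_pos: [0.5208, -0.0031, 0.2382]
orientation: [2.677, 1.642, -0.0]
force: [0.4, -0.3, 0.3]
opening: 0.0557
gripper_force: 0.0
```

Request:
jog_arm([
  [[-0.488, 0.473, 0], [0, 0, -0.352]],
  [[-0.488, 0.473, 0], [0, 0, -0.352]],
  [[-0.488, 0.473, 0], [0, 0, -0.352]],
  [[-0.488, 0.473, 0], [0, 0, -0.352]],
  [[-0.488, 0.473, 0], [0, 0, -0.352]],
])

```text
t: 18.7
tool_pos: [0.5606, -0.1294, 0.2373]
orientation: [-2.131, -2.307, -0.0]
force: [-0.1, -0.5, 0.3]
opening: 0.0558
gripper_force: 0.0
```

Run:
```python
from plan import *
s=robot.read_state();print(s["t"],s["tool_pos"],s["q"])
ty=np.array([-.0814,.9967]);c=np.array([.5684,-.1464])
tx=np.array([.9967,.0814])
p=c+ty*(-.075)+tx*.008; print(p)
plan((*p,.23,94.7),(*p,.108,94.7))
t=cam("top");c=t["frame"][120:250,90:260];save({"frame":cv2.resize(c,None,fx=4,fy=4,interpolation=cv2.INTER_CUBIC)},"c5.png")
```

```text
18.7 [ 0.56057898 -0.12943621  0.23734727] [-3.16470147e-01  5.78243250e-02  1.53138588e+00  6.66671253e-04
  1.55365441e+00 -3.95634535e-01]
[ 0.5824786 -0.2205013]
[-0.463, 0.073, 0.036] [-0.001, -0.001, -0.002] rows>=1.9
[0.0, 0.0, 0.61] [0.0, 0.0, 0.0] rows>=2.4
```

View pics/c5.png

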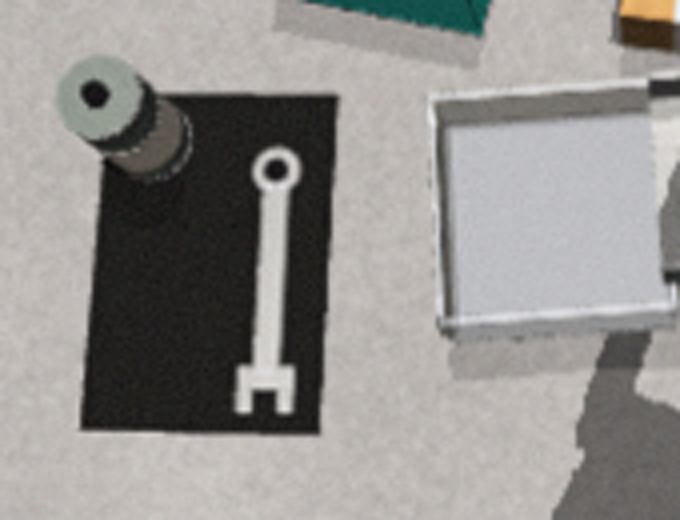

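The can stands on the mat (top at crop 98,97). The spanner lies flat and wholly on it (ring 276,168; jaw 265,410). Next I set the finger gap to about 40 mm and lower behind flange_b.

Request:
jog_arm([
  [[-0.23, 0.04, 0.02], [0, 0, -0.002]],
  [[-0.463, 0.073, 0.036], [0, 0, -0.002]],
  [[-0.463, 0.073, 0.2], [0, 0, -0.002]],
  [[-0.463, 0.073, 0.4], [0, 0, -0.002]],
  [[-0.463, 0.073, 0.5], [0, 0, -0.002]],
], hand=0.14)

```text
t: 19.25
tool_pos: [0.5811, -0.2184, 0.1342]
orientation: [-2.128, -2.305, 0.001]
force: [-0.4, 0.3, -0.7]
opening: 0.0402
gripper_force: 0.0
```

Request:
jog_arm([
  [[0, 0, 0], [0, 0, 0]],
  [[0, 0, 0], [0, 0, 0]],
  [[0, 0, 0], [0, 0, 0]],
])

```text
t: 19.55
tool_pos: [0.5839, -0.2205, 0.1407]
orientation: [2.124, 2.311, 0.002]
force: [0.1, -0.1, 0.3]
opening: 0.0399
gripper_force: 0.0
```

Run:
```python
from plan import *
s=robot.read_state();print(s["t"],s["tool_pos"],s["opening"],R.from_rotvec(s["orientation"]).as_matrix()[:,0])
plan((.5825,-.2205,.108,94.7))
t=cam("top");P=onz(t,90+98/4,120+97/4,.118);print("can",P-np.array([.524,.373,0]))
for u,v in[(276,147),(265,412)]: print(onz(t,90+u/4,120+v/4,.015)-np.array([.524,.373,0]))
```

```text
19.55 [ 0.58389135 -0.22052893  0.14071457] 0.03989953349953027 [-0.08431008  0.99643823 -0.00163468]
[0.001, -0.007, 0.164] [0.002, 0.001, 0.002] rows>=0.7
can [0.08769114 0.04598643 0.118     ]
[ 0.08162399 -0.05123919  0.015     ]
[-0.1172311  -0.05475091  0.015     ]
```

All within the mat limits. Lowering, then pushing.

Request:
jog_arm([
  [[0, -0.005, 0.06], [0, 0, 0]],
  [[0, -0.005, 0.12], [0, 0, 0]],
  [[0, -0.005, 0.155], [0, 0, 0]],
  [[0, -0.005, 0.155], [0, 0, 0]],
  [[0, -0.005, 0.155], [0, 0, 0]],
])

```text
t: 20.1
tool_pos: [0.581, -0.2208, 0.1066]
orientation: [-2.124, -2.313, 0.0]
force: [0.5, -0.0, 0.8]
opening: 0.04
gripper_force: 0.0
```

Request:
jog_arm([
  [[0.05, 0, 0], [0, 0, 0]],
  [[0.1, 0, 0], [0, 0, 0]],
  [[0.15, 0, 0], [0, 0, 0]],
  [[0.2, 0, 0], [0, 0, 0]],
  [[0.25, 0, 0], [0, 0, 0]],
])

```text
t: 20.6
tool_pos: [0.5773, -0.1703, 0.1076]
orientation: [2.124, 2.314, 0.0]
force: [0.7, -1.5, -0.8]
opening: 0.0403
gripper_force: 0.8
```

Request:
jog_arm([
  [[0.05, 0, 0], [0, 0, 0]],
  [[0.1, 0, 0], [0, 0, 0]],
  [[0.15, 0, 0], [0, 0, 0]],
  [[0.2, 0, 0], [0, 0, 0]],
  [[0.25, 0, 0], [0, 0, 0]],
])

```text
t: 21.1
tool_pos: [0.573, -0.1208, 0.1075]
orientation: [2.125, 2.313, -0.0]
force: [1.3, -4.9, 1.6]
opening: 0.04
gripper_force: 2.0
```

Request:
jog_arm([
  [[0.05, 0, 0], [0, 0, 0]],
  [[0.1, 0, 0], [0, 0, 0]],
  [[0.15, 0, 0], [0, 0, 0]],
  [[0.2, 0, 0], [0, 0, 0]],
  [[0.25, 0, 0], [0, 0, 0]],
])

```text
t: 21.6
tool_pos: [0.5686, -0.0704, 0.1073]
orientation: [-2.125, -2.314, -0.001]
force: [0.7, -2.3, 2.6]
opening: 0.0398
gripper_force: 1.5
```

Run:
```python
from plan import *
s=robot.read_state();print(s["t"],s["tool_pos"],s["force"],R.from_rotvec(s["orientation"]).as_matrix()[:,0])
t=cam("scene");c=t["frame"][100:270,130:310];save({"frame":cv2.resize(c,None,fx=3,fy=3,interpolation=cv2.INTER_CUBIC)},"c6.png")
```

```text
21.6 [ 0.5685687  -0.07040245  0.10731986] [ 0.6619745  -2.34626386  2.58214853] [-8.50630024e-02  9.96375473e-01  4.50958097e-04]
```

View pics/c6.png

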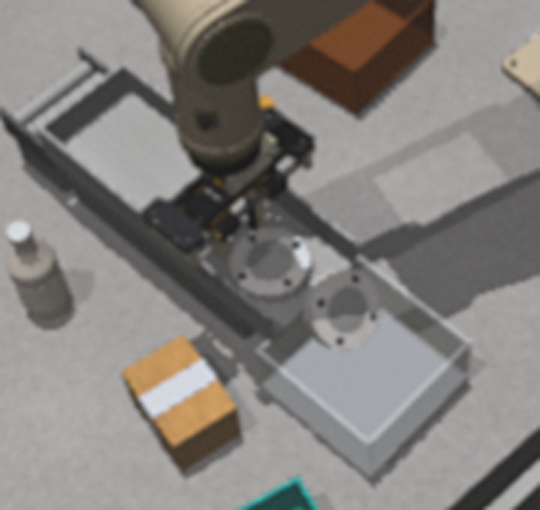

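Flange_a is going over the edge (crop ~343,310), with flange_b (268,262) nested in front of the fingers. I'll continue the push.

Request:
jog_arm([
  [[0, 0, 0], [0, 0, 0]],
  [[0, 0, 0], [0, 0, 0]],
  [[0.05, 0, 0], [0, 0, 0]],
  [[0.1, 0, 0], [0, 0, 0]],
  [[0.15, 0, 0], [0, 0, 0]],
])

```text
t: 22.15
tool_pos: [0.5658, -0.0408, 0.107]
orientation: [-2.125, -2.313, 0.0]
force: [-0.3, -0.8, -0.6]
opening: 0.04
gripper_force: 0.7
```

Request:
jog_arm([
  [[0.05, 0, 0], [0, 0, 0]],
  [[0.1, 0, 0], [0, 0, 0]],
  [[0.15, 0, 0], [0, 0, 0]],
  [[0.2, 0, 0], [0, 0, 0]],
  [[0.25, 0, 0], [0, 0, 0]],
])

```text
t: 22.65
tool_pos: [0.5621, 0.009, 0.1077]
orientation: [2.124, 2.313, 0.001]
force: [0.4, -0.9, 1.7]
opening: 0.04
gripper_force: 0.9
```

Run:
```python
from plan import *
s=robot.read_state();print(s["t"],s["tool_pos"],s["force"])
t=cam("scene");c=t["frame"][140:270,170:310];save({"frame":cv2.resize(c,None,fx=3.5,fy=3.5,interpolation=cv2.INTER_CUBIC)},"c7.png")
```

```text
22.65 [0.56213576 0.00898177 0.10774485] [ 0.36306774 -0.87036401  1.65996319]
```

View pics/c7.png

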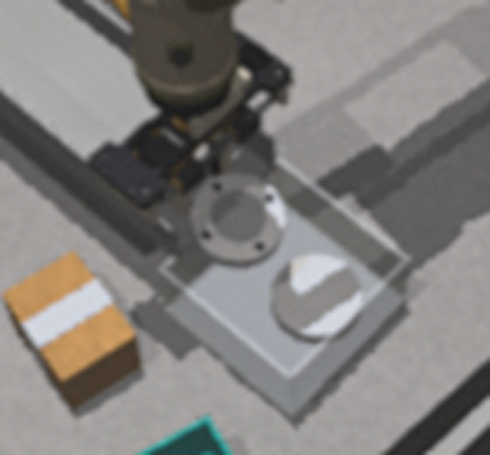

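Flange_a lies in the tote (315,295), flipped over. Flange_b (238,217) is at the lip and about to tip. Pushing on by about 35 mm, then retreating upward.

Request:
jog_arm([
  [[0.04, 0, 0], [0, 0, 0]],
  [[0.08, 0, 0], [0, 0, 0]],
  [[0.12, 0, 0], [0, 0, 0]],
  [[0.16, 0, 0], [0, 0, 0]],
  [[0.18, 0, 0], [0, 0, 0]],
])

```text
t: 23.2
tool_pos: [0.5586, 0.045, 0.1072]
orientation: [-2.124, -2.314, -0.0]
force: [0.4, -0.9, -1.0]
opening: 0.0394
gripper_force: 0.0
```

Request:
jog_arm([
  [[0, 0, 0], [0, 0, 0]],
  [[0, 0, 0], [0, 0, 0]],
  [[0, 0, 0], [0, 0, 0]],
  [[0, 0, 0], [0, 0, 0]],
])

```text
t: 23.6
tool_pos: [0.5588, 0.0438, 0.1073]
orientation: [2.125, 2.313, -0.0]
force: [0.1, 1.2, 0.5]
opening: 0.0403
gripper_force: 0.0
```

Request:
jog_arm([
  [[-0.1, 0, -0.05], [0, 0, 0]],
  [[-0.3, 0, -0.25], [0, 0, 0]],
  [[-0.5, 0, -0.45], [0, 0, 0]],
  [[-0.7, 0, -0.6], [0, 0, 0]],
  [[-0.8, 0, -0.65], [0, 0, 0]],
])

```text
t: 24.1
tool_pos: [0.5734, -0.1179, 0.2408]
orientation: [2.123, 2.31, 0.003]
force: [0.9, 0.4, 0.2]
opening: 0.0399
gripper_force: 0.0
```

Run:
```python
from plan import *
s=robot.read_state();print(s["t"],s["tool_pos"],s["force"])
t=cam("scene")["frame"][110:330,140:380]
save({"frame":cv2.resize(t,None,fx=2.5,fy=2.5,interpolation=cv2.INTER_CUBIC)},"c8.png")
```

```text
24.1 [ 0.57335357 -0.11792944  0.24084508] [0.91266841 0.35004694 0.22120078]
```

View pics/c8.png

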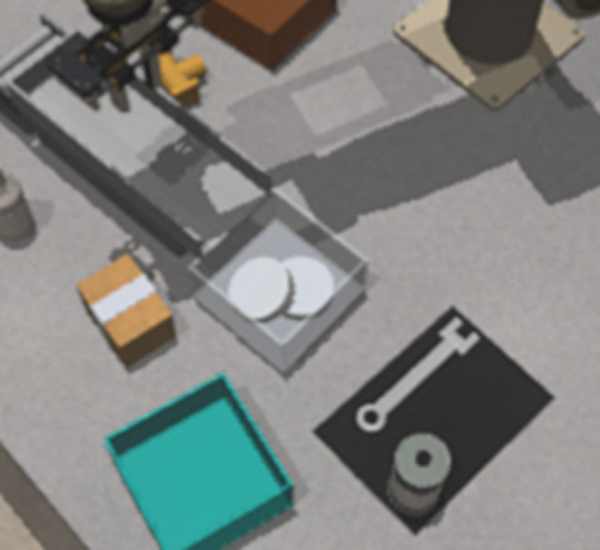

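Both flanges are in the tote (260,288 and 303,285). The can stands and the spanner lies flat on the mat, the arm is clear, and the bystanders are in place. I'm handing the job in.

Request:
jog_arm([
  [[0, 0, 0], [0, 0, 0]],
  [[0, 0, 0], [0, 0, 0]],
  [[0, 0, 0], [0, 0, 0]],
  [[0, 0, 0], [0, 0, 0]],
  [[0, 0, 0], [0, 0, 0]],
])

```text
t: 24.65
tool_pos: [0.5721, -0.1144, 0.2365]
orientation: [-2.123, -2.314, 0.001]
force: [-0.1, 0.2, -0.9]
opening: 0.0401
gripper_force: 0.0
```

```bash
python3 -c "
from plant import robot
print(robot.close_job())"
```

```text
the job is handed in; nothing more can be done
None
```

I handed the job in at about 25 s: the last pictures show the can upright and the spanner flat on the mat, both flanges in the tote and the bottle, carton and tee where they were, but the hand-in returned no verdict.

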